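# Load the mould dryer

## Task

Gently set the plaster mould upright in the square seat of the dryer's carriage and let go of it. Then push the carriage, which is stuck on some dried slip, until it breaks free and runs into the drying box, press it firmly but gently home against the rubber buffer hidden inside, and leave it there with the mould still in its seat. Do not ram the buffer, and leave the bowl, the jar and the brush pot alone.

Things in the scene. Friction and masses are not known exactly. Their poses are not given: they have to be found in the camera images.
- mould_mid (a point): Centre (half-way up, 36.5 mm above its underside) of the loose plaster mould: a white plaster round block 64 mm across and 30 mm high, with a plain round neck 40 mm across on top of it (from 33 to 73 mm above the underside, total height 73 mm), about 0.2 kg, standing upright on the bench to the robot's right. Its z axis is its own axis.
- seat (a point): Centre of the floor of the square seat on the carriage, which takes the mould: 72 mm square inside, walls 8 mm high and 5 mm thick; floor 42 mm above the bench. x along the push direction (into the drying box), z up.
- push_plate (a point): Middle of the rear face (to push on) of the upright aluminium plate at the carriage's rear end: 44 mm wide across the track, 12 mm thick along it, free from 50 to 120 mm above the bench. This point is 100 mm above the bench, 101 mm behind the seat's centre. x is the push direction, square into the plate. The track behind the plate is no higher than 32 mm.
- carriage: Aluminium plate 160 x 120 x 12 mm, top 42 mm above the bench, sliding on two rods. Origin under its middle; x is the push direction, into the box. Stays where it is left (rubs with 2.5 N). Stuck at the start: after 2 to 20 mm it catches on dried slip hidden under it and grinds over it with about 8 to 16 N for some 25 mm, then breaks free with a slight lurch and slides with 2 to 3 N to the buffer.
- dryer: The drying box at the far end of the track: white steel, 220 mm long, 168 mm wide, top 139 mm above the bench, closed but for the mouth facing the carriage (152 mm wide, 131 mm high). Origin under its centre on the bench; x is the push direction. The rubber buffer is hidden inside it.
- nose (a point): Middle of the carriage's front edge, which meets the buffer after 105 to 160 mm of travel from the start, at a place that differs each run and cannot be seen. The buffer gives 1 mm per 1.5 N, solid after 9 mm. Press it with 7 to 14 N (10 to 17 N at the push plate) for 0.5 s; over 22 N is ramming. Let go, the carriage stays on the buffer, which keeps pressing lightly on it.
- bowl: Bystander: blue ceramic bowl, 90 mm across, 50 mm high, origin under its centre.
- jar: Bystander: amber jar, 70 mm across, 90 mm high, origin under its centre.
- brushpot: Bystander: clay pot with upright brushes, 80 mm across, about 190 mm high in all, origin under its centre.
- mould: The same mould; origin at the middle of its underside.
Things that resemble listed ones, but are neither listed nor needed, are in the scene too. Leave any green look-alike of the mould alone.

How it is judged:
By the outcome, as a careful person would: the job done as asked, in the order asked, and still so for the second after the job is handed in, with the robot touching nothing.
It also fails if it takes over 70 s, if anything falls off the work surface, if the arm or the gripper's body presses on something with over 40 N, if the wrist force passes 120 N, or if a joint passes its speed limit or range.

## Robot

A 6-joint arm with a two-finger parallel gripper is mounted at the origin on the work surface. World frame = base frame: x ahead of the robot, y to its left, z up, the work surface at z = 0. Lengths are in m, angles in rad, forces in N, time in s.
With the tool pointing down it reaches from about 0.425 to 0.95 m from the base axis. Payload 3.5 kg.
Tool frame: the origin (TCP) lies at the very end of the fingers, on their centre line; the grasp point (between the pads) lies 19 mm behind it; z points along the fingers, y is the direction in which the jaws open and shut (so a half turn about z gives the same grasp; the last joint's range is limited). The gripper opens to 85 mm and grips with 20 to 120 N. Pads are 22 mm wide; open, the fingers measure 114 mm over their backs; the gripper's body (76 mm by 85 mm) begins 54 mm behind the grasp point. The pads swing forward as they close: fully open they stand 13 mm farther back than shut.
Start: joints at [1.027, 0.286, 1.577, -0, 1.279, -0.15], TCP at [0.259, 0.623, 0.231] pointing down, gripper open.
Joint ranges: [-2.77, 2.77], [-0.9, 2.22], [0.21, 2.48], [-1.53, 4.67], [0.24, 2.81], [-2.84, 2.84]. Speed limits (rad/s): [2.79, 2.79, 3.14, 3.14, 3.14, 3.14].

## Interface

Orientations are given as a unit quaternion [x, y, z, w].
In Python, from plant import ctrl, eyes, ticket gives the robot as it stands.
- The arm moves only by the tool send_rows, never from a script. Its arguments are lists of equal length, an entry for each row: "translation": the shift along the tool's x, y, z in units of 30 mm (1.0 is 30 mm), a list of three; "rotation": the turn, a rotation vector about the tool's x, y, z in units of 5 degrees (1.0 is 5 degrees), a list of three; "grip": the finger opening in mm, from 0 to 85.4. A call has 1 to 5 rows; each row shifts and turns the commanded pose from where the row before left it, along the tool's axes as they then stand; what a row does not reach is not made up. A row lasts 1/8 s, in which the tool goes at most 62.5 mm and 10.7 degrees, less where a joint would pass 70% of its speed; a pose out of reach is approached as far as the arm can. A call is refused whole if a number of a shift passes 1 or a number of a turn 1, either way. A call with a gripper value outside its range is refused whole. The fingers move at their own pace and stop on an object; "squeeze" is the grip in N (left out, the last holds). Time passes only in rows, so rows that do not move let the fingers close. It gives the time, the measured TCP pose, the force and the opening at its end, in the units of the state.
- ctrl.get_state(): the state, without advancing time (a new reading comes with each control period).
- eyes.read_camera(name): name is "side" or "top" or "wrist"; returns a dict with "image" (420x560x3 uint8, blue, green, red), "mtx" (3x3 intrinsics, pixels), "xyz" and "orientation" of the camera in the world; the wrist camera has in their place "hand_eye" (4x4, takes a point from camera to tool coordinates, whose origin is the TCP and whose axes are the flange's). Camera axes: x right, y down, z forward; pixel columns grow to the right and rows downward; lengths in m; the calibration is good to about 2 mm. The wrist camera is an equidistant fisheye: a pixel r from the principal point sees the ray r / f radians off the axis. A picture is of the moment at which its call begins: read the wrist's pose just before it. There is no depth.
- ticket.sign_off(): hands the job in, once; it reports no verdict.
The state is a dict: "time": time; "qpos": joint angles; "dq": joint speeds; "joint_efforts": joint torques, N m; "eef_pos": TCP position; "tcp_rot": TCP orientation; "contact_force": force on the tool from outside, world axes, zero at the start; "wrist_torque": the same for the moment, N m; "opening": opening from 0.0 (shut) to 1.0 (fully open).
Only numpy, scipy, OpenCV 4.12 (cv2) and the standard library are available. Lean on these libraries where they do the work, as an engineer would, in place of code of your own. Each camera call takes 0.05 s, during which the arm holds its last target. There are 200 camera calls.

## Working session

There is one attempt and no reset: what is moved stays moved. The work goes in short steps, Python scripts to look and compute and a tool call to move; the robot and the scene stay as the last step left them, time stands still between calls to the robot, and variables do not carry over. Pictures are saved under pics/ and viewed, about 8 in all and at most 12, crops included, and the job is handed in when it is done.

Besides the shell and the picture viewer there is one more tool, called after "Call:" as a command line: name --argument value ..., lists and objects as JSON in quotes. send_rows: Moves the arm, as the interface text tells. Its arguments: {"type":"object","properties":{"translation":{"type":"array"},"rotation":{"type":"array"},"grip":{"type":"array"},"squeeze":{"type":"number"}},"required":["translation","rotation","grip"]}

```bash
mkdir -p pics; ls
python3 - <<'E'
from plant import ctrl,eyes
import cv2,numpy as np
s=ctrl.get_state();print({k:np.round(v,3).tolist() for k,v in s.items()})
for n in("side","top","wrist"):
    r=eyes.read_camera(n);cv2.imwrite(f"pics/{n}0.png",r["image"])
    print(n,{k:np.round(v,4).tolist() for k,v in r.items() if k!="image"})
E
```

```text
pics
{'time': 0.0, 'qpos': [1.027, 0.287, 1.578, 0.0, 1.279, -0.15], 'dq': [-0.001, -0.0, -0.001, -0.0, -0.001, -0.002], 'joint_efforts': [-0.001, -40.596, -29.263, -0.0, 0.006, 0.0], 'eef_pos': [0.259, 0.623, 0.23], 'tcp_rot': [0.196, 0.981, -0.001, -0.0], 'contact_force': [-0.144, 0.07, -0.223], 'wrist_torque': [-0.035, -0.042, -0.032], 'opening': 1.0}
side {'mtx': [[528.7281, 0.0, 278.6492], [0.0, 528.7281, 212.5109], [0.0, 0.0, 1.0]], 'xyz': [0.289, 0.4972, 0.935], 'orientation': [-0.1661, 0.926, -0.3328, 0.0642]}
top {'mtx': [[540.6439, 0.0, 279.3485], [0.0, 540.6439, 215.1684], [0.0, 0.0, 1.0]], 'xyz': [0.4575, -0.1718, 1.3336], 'orientation': [0.712, -0.7008, 0.0289, -0.032]}
wrist {'mtx': [[325.1923, 0.0, 278.2563], [0.0, 325.1923, 211.016], [0.0, 0.0, 1.0]], 'hand_eye': [[0.0012, -0.9657, -0.2598, 0.0665], [1.0, 0.0011, 0.0004, -0.0003], [-0.0001, -0.2598, 0.9657, -0.1428], [0.0, 0.0, 0.0, 1.0]]}
```

View pics/top0.png

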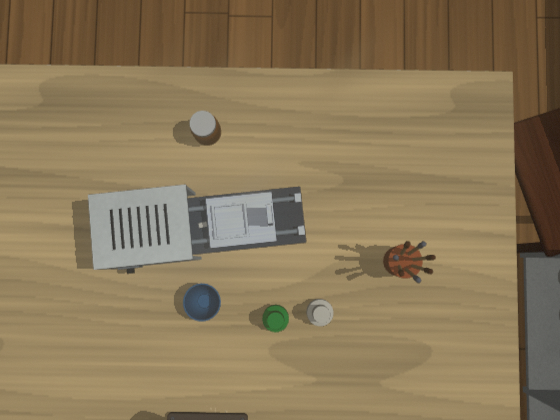

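View pics/side0.png

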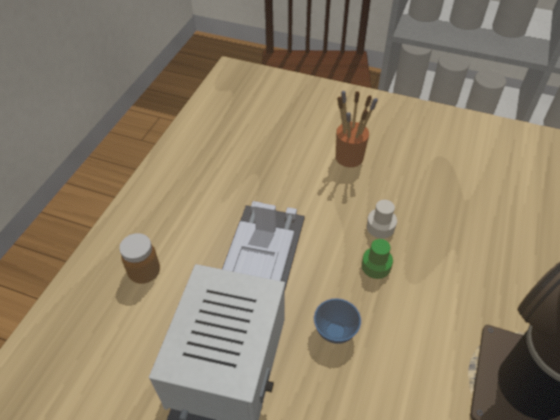

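Top view: the mould is at about (320,313), the green look-alike at (275,318), the seat at (230,222) and the push plate at about (270,214). The box is on the left, so pushing runs left (+y). The side view agrees. Next I measure.

```bash
cat > h.py <<'E'
import numpy as np,cv2
from scipy.spatial.transform import Rotation as R
from plant import ctrl,eyes
def cast(r,uv,z):
    uv=np.atleast_2d(np.array(uv,float)); K=r["mtx"]
    d=np.c_[(uv-[K[0][2],K[1][2]])/K[0][0],np.ones(len(uv))]@R.from_quat(r["orientation"]).as_matrix().T
    c=np.array(r["xyz"]); return c+d*((z-c[2])/d[:,2])[:,None]
def wcast(r,s,uv,z):
    uv=np.atleast_2d(np.array(uv,float)); K=r["mtx"]
    p=(uv-[K[0][2],K[1][2]])/K[0][0]; t=np.linalg.norm(p,axis=1)
    d=np.c_[p*np.sinc(t/np.pi)[:,None],np.cos(t)]
    H=np.array(r["hand_eye"]);T=R.from_quat(s["tcp_rot"]).as_matrix()
    c=T@H[:3,3]+s["eef_pos"]; d=d@(T@H[:3,:3]).T
    return c+d*((z-c[2])/d[:,2])[:,None]
E
python3 - <<'E'
from h import *
r=eyes.read_camera("top");im=r["image"]
q=eyes.read_camera("side")
for n,uv,z in[("mould neck",(320,313),.073),("green",(275.5,318),.03),("seat",(230,222),.045),("plate top",(269,214),.12),("bowl",(202,302),.025),("jar",(203,124),.09),("brush",(403,262),.08),
  ("rod ends",(298,197),.03),("rod end",(302,231),.03)]: print(n,cast(r,uv,z).round(3))
for n,uv,z in[("mould neck",(384,208),.073),("plate top",(264,207),.12),("seat",(255,262),.05)]:print("side",n,cast(q,uv,z).round(3))
print("box corners",cast(r,[(89,195),(187,186),(192,260),(95,269)],.139).round(3))
a=cv2.resize(im[170:345,180:340],None,fx=5,fy=5,interpolation=cv2.INTER_CUBIC)[:600] 
a=cv2.resize(im[175:265,185:310],None,fx=6,fy=6,interpolation=cv2.INTER_CUBIC);cv2.imwrite("pics/c1.png",a)
E
```

```text
mould neck [[ 0.342 -0.263  0.073]]
green [[ 0.324 -0.16   0.03 ]]
seat [[ 0.55  -0.048  0.045]]
plate top [[ 0.564 -0.142  0.12 ]]
bowl [[0.359 0.017 0.025]]
jar [[0.776 0.017 0.09 ]]
brush [[ 0.462 -0.453  0.08 ]]
rod ends [[ 0.615 -0.21   0.03 ]]
rod end [[ 0.532 -0.22   0.03 ]]
side mould neck [[ 0.34  -0.257  0.073]]
side plate top [[ 0.565 -0.136  0.12 ]]
side seat [[ 0.552 -0.049  0.05 ]]
box corners [[0.599 0.259 0.139]
 [0.623 0.041 0.139]
 [0.458 0.025 0.139]
 [0.435 0.238 0.139]]
```

View pics/c1.png

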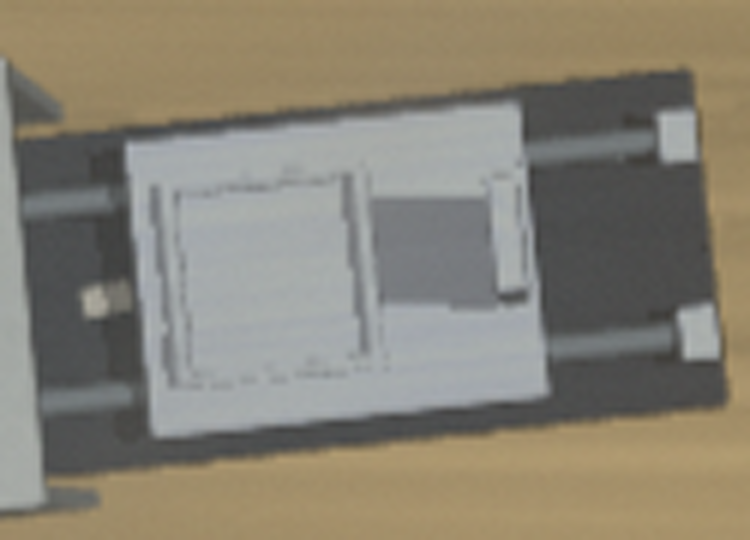

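The crop shows the carriage plate corners at (127,143), (520,102), (549,395) and (153,437). The seat inner area is about (178,190) to (362,357), and the push plate top is about (490,177) to (527,295).

Run:
```python
from h import *
r=eyes.read_camera("top")
f=lambda P,z:cast(r,np.array(P)/6+[184.6,174.6],z)
c=f([(127,143),(520,102),(549,395),(153,437)],.042);print(c.round(4))
d=(c[0]-c[1]+c[3]-c[2])[:2];d/=np.linalg.norm(d);print("push dir",d,"angle",np.degrees(np.arctan2(d[1],d[0])),"len",np.linalg.norm(c[0]-c[1]),"wid",np.linalg.norm(c[0]-c[3]),"ctr",c.mean(0))
o=f([(150,185),(362,167),(385,360),(170,390)],.05);print("seat outer top",o.round(4),o.mean(0))
i=f([(176,192),(347,178),(365,354),(184,384)],.046);print("seat inner",i.round(4),i.mean(0))
p=f([(490,178),(518,176),(527,290),(500,292)],.12);print("plate",p.round(4),p.mean(0))
m=p.mean(0)[:2]; print("seat from plate",m+d*(.101-.006)) 
# mould by mask: white low saturation near (320,313)
im=r["image"];hsv=cv2.cvtColor(im,cv2.COLOR_BGR2HSV)
q=eyes.read_camera("side")
for rr,(x0,x1,y0,y1) in((r,(300,345,290,335)),(q,(360,405,195,240))):
    h=cv2.cvtColor(rr["image"],cv2.COLOR_BGR2HSV)[y0:y1,x0:x1]
    k=((h[...,1]<50)&(h[...,2]>90)).astype(np.uint8)
    cs=max(cv2.findContours(k,0,2)[0],key=cv2.contourArea)
    (u,v),rad=cv2.minEnclosingCircle(cs);x,y,w,hh=cv2.boundingRect(cs);print("mould mask",u+x0,v+y0,rad,(x+x0,y+y0,w,hh),cast(rr,(u+x0,v+y0),.03).round(4))
a=cv2.resize(np.hstack([im[290:335,295:350],q["image"][195:240,355:410]]),None,fx=7,fy=7,interpolation=cv2.INTER_CUBIC);cv2.imwrite("pics/c2.png",a)
print(R.from_quat(ctrl.get_state()["tcp_rot"]).as_matrix().round(3))
```

```text
[[ 0.6066  0.0124  0.042 ]
 [ 0.6256 -0.1449  0.042 ]
 [ 0.5083 -0.1585  0.042 ]
 [ 0.4891 -0.0012  0.042 ]]
push dir [-0.12053625  0.99270893] angle 96.92305189937072 len 0.15841274546370165 wid 0.11828833290379288 ctr [ 0.55737721 -0.07305675  0.042     ]
seat outer top [[ 0.589   0.0016  0.05  ]
 [ 0.5975 -0.0826  0.05  ]
 [ 0.5208 -0.0934  0.05  ]
 [ 0.5076 -0.0085  0.05  ]] [ 0.55370639 -0.04572805  0.05      ]
seat inner [[ 0.5867 -0.0083  0.046 ]
 [ 0.5934 -0.0764  0.046 ]
 [ 0.5232 -0.0851  0.046 ]
 [ 0.5102 -0.0135  0.046 ]] [ 0.5533997  -0.04585115  0.046     ]
plate [[ 0.5865 -0.1357  0.12  ]
 [ 0.5874 -0.1463  0.12  ]
 [ 0.5444 -0.1504  0.12  ]
 [ 0.5435 -0.1403  0.12  ]] [ 0.5654466  -0.14315695  0.12      ]
seat from plate [ 0.55399566 -0.0488496 ]
mould mask 319.6075954437256 312.012659072876 13.710104942321777 (307, 299, 26, 27) [[ 0.3399 -0.2648  0.03  ]]
mould mask 382.5487804412842 218.37804794311523 19.169565200805664 (368, 200, 29, 38) [[ 0.3384 -0.2647  0.03  ]]
[[-0.923  0.384 -0.   ]
 [ 0.384  0.923 -0.   ]
 [ 0.    -0.001 -1.   ]]
```

View pics/c2.png

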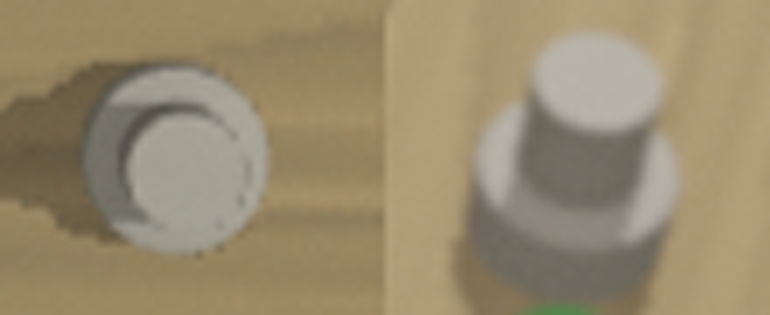

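The mould stands upright, with its neck top at (183,170) in the left half and (597,80) in the right. Estimates: mould (0.341,-0.264), seat (0.554,-0.048), push direction about 96.5°. I'll turn the tool so its x axis lies along the push direction.

Call:
send_rows --translation '[[0,0,0],[0,0,0],[0,0,0],[0,0,0],[0,0,0]]' --rotation '[[0,0,1],[0,0,1],[0,0,1],[0,0,1],[0,0,1]]' --grip '[85,85,85,85,85]'

```text
time: 0.98
eef_pos: [0.259, 0.6233, 0.2313]
tcp_rot: [0.405, 0.915, -0.0, 0.0]
contact_force: [0.1, -0.4, -0.8]
opening: 0.994
```

Call:
send_rows --translation '[[0,0,0],[0,0,0],[0,0,0],[0,0,0],[0,0,0]]' --rotation '[[0,0,1],[0,0,1],[0,0,1],[0,0,1],[0,0,1]]' --grip '[85,85,85,85,85]'

```text
time: 1.6
eef_pos: [0.2589, 0.6233, 0.2312]
tcp_rot: [0.593, 0.805, -0.0, 0.0]
contact_force: [0.4, -0.1, -0.5]
opening: 0.994
```

Call:
send_rows --translation '[[0,0,0],[0,0,0],[0,1,0],[0,1,0],[0,1,0]]' --rotation '[[0,0,1],[0,0,1],[0,0,0.18],[0,0,0],[0,0,0]]' --grip '[85,85,85,85,85]'

```text
time: 2.22
eef_pos: [0.3491, 0.6342, 0.2313]
tcp_rot: [0.666, 0.746, -0.0, -0.0]
contact_force: [0.3, 0.4, -0.1]
opening: 1.002
```

Call:
send_rows --translation '[[-1,1,0],[-1,1,0],[-1,1,0],[-1,1,0],[-1,1,0]]' --rotation '[[0,0,0],[0,0,0],[0,0,0],[0,0,0],[0,0,0]]' --grip '[85,85,85,85,85]'

```text
time: 2.85
eef_pos: [0.5154, 0.5012, 0.2313]
tcp_rot: [0.666, 0.746, 0.0, -0.0]
contact_force: [-0.4, -0.3, 0.8]
opening: 0.996
```

Call:
send_rows --translation '[[-1,0,0],[-1,0,0],[-1,0,0],[-1,0,0],[-1,0,0]]' --rotation '[[0,0,0],[0,0,0],[0,0,0],[0,0,0],[0,0,0]]' --grip '[85,85,85,85,85]'

```text
time: 3.48
eef_pos: [0.5315, 0.3521, 0.2314]
tcp_rot: [0.666, 0.746, 0.0, 0.0]
contact_force: [-0.5, -0.5, 0.6]
opening: 0.999
```

Call:
send_rows --translation '[[-1,0,0],[-1,0,0],[-1,0,0],[-1,0,0],[-1,0,0]]' --rotation '[[0,0,0],[0,0,0],[0,0,0],[0,0,0],[0,0,0]]' --grip '[85,85,85,85,85]'

```text
time: 4.1
eef_pos: [0.5486, 0.2031, 0.2315]
tcp_rot: [0.666, 0.746, 0.0, 0.0]
contact_force: [0.3, -0.5, -0.3]
opening: 0.996
```

Call:
send_rows --translation '[[-1,0,0],[-1,0,0],[-1,0,0],[-1,0,0],[0,0,0]]' --rotation '[[0,0,0],[0,0,0],[0,0,0],[0,0,0],[0,0,0]]' --grip '[85,85,85,85,85]'

```text
time: 4.72
eef_pos: [0.5625, 0.0833, 0.2314]
tcp_rot: [0.667, 0.745, 0.0, 0.0]
contact_force: [-0.7, -0.2, 0.3]
opening: 0.994
```

Call:
send_rows --translation '[[-1,0,0],[-1,0,0],[-1,0,0],[-1,0,0],[0,0,0]]' --rotation '[[0,0,0],[0,0,0],[0,0,0],[0,0,0],[0,0,0]]' --grip '[85,85,85,85,85]'

```text
time: 5.35
eef_pos: [0.5761, -0.035, 0.2313]
tcp_rot: [0.666, 0.746, 0.0, -0.0]
contact_force: [-0.3, 0.7, 1.1]
opening: 0.998
```

```bash
cat > snap.py <<'E'
import sys,pickle
from h import *
s=ctrl.get_state();r=eyes.read_camera("wrist");cv2.imwrite(sys.argv[1],r["image"])
pickle.dump((s,r),open(sys.argv[1]+".pkl","wb"));print(np.round(s["eef_pos"],4),np.round(s["contact_force"],1))
E
python3 snap.py pics/w1.png
```

```text
[ 0.5761 -0.035   0.2313] [-0.3  0.7  1.1]
```

View pics/w1.png

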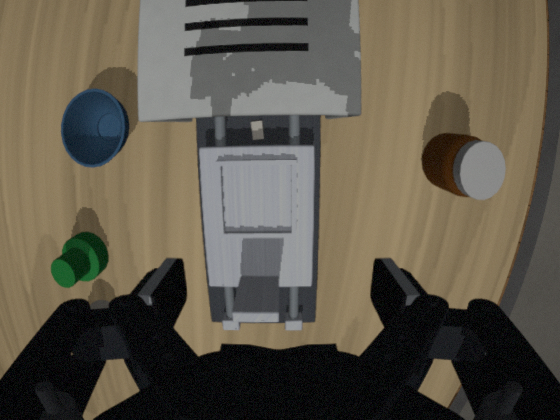

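The wrist view shows the seat inner area around (224–292,163–231) with its centre near (258,198), and the plate top bar at about (232–279,313–322). The carriage plate spans (201,149) to (313,286).

Run:
```python
from h import *
import pickle
s,r=pickle.load(open("pics/w1.png.pkl","rb"))
for n,P,z in[("inner",[(223,166),(292,163),(291,231),(225,233)],.046),("outerTop",[(217,160),(298,155),(298,234),(220,236)],.05),("carr",[(201,149),(314,147),(311,286),(210,287)],.042),("plateTop",[(233,313),(278,313),(279,322),(232,322)],.12)]:
    w=wcast(r,s,P,z)[:,:2];print(n,w.round(4).tolist(),w.mean(0).round(4),[round(float(np.linalg.norm(w[i]-w[(i+1)%4])),4) for i in range(4)],
    "ang",np.degrees(np.arctan2(*(w[0]+w[1]-w[2]-w[3])[::-1])).round(1))
im=r["image"];a=cv2.resize(im[140:330,190:330],None,fx=4,fy=4,interpolation=cv2.INTER_CUBIC)[:600];a=cv2.resize(im[140:240,190:330],None,fx=5.7,fy=5.7,interpolation=cv2.INTER_CUBIC);cv2.imwrite("pics/c3.png",a)
```

```text
inner [[0.5163, -0.0164], [0.586, -0.0058], [0.5938, -0.0778], [0.5237, -0.0882]] [ 0.5549 -0.0471] [0.0705, 0.0724, 0.0709, 0.0722] ang 96.1
outerTop [[0.5102, -0.0103], [0.5908, 0.0034], [0.6013, -0.079], [0.519, -0.0908]] [ 0.5553 -0.0442] [0.0817, 0.083, 0.0831, 0.081] ang 96.8
carr [[0.4908, -0.0014], [0.6066, 0.0129], [0.6256, -0.1432], [0.509, -0.159]] [ 0.558  -0.0727] [0.1166, 0.1573, 0.1177, 0.1587] ang 96.8
plateTop [[0.5451, -0.1393], [0.5864, -0.1339], [0.5884, -0.1439], [0.5447, -0.1498]] [ 0.5661 -0.1417] [0.0416, 0.0102, 0.0441, 0.0104] ang 94.6
```

View pics/c3.png

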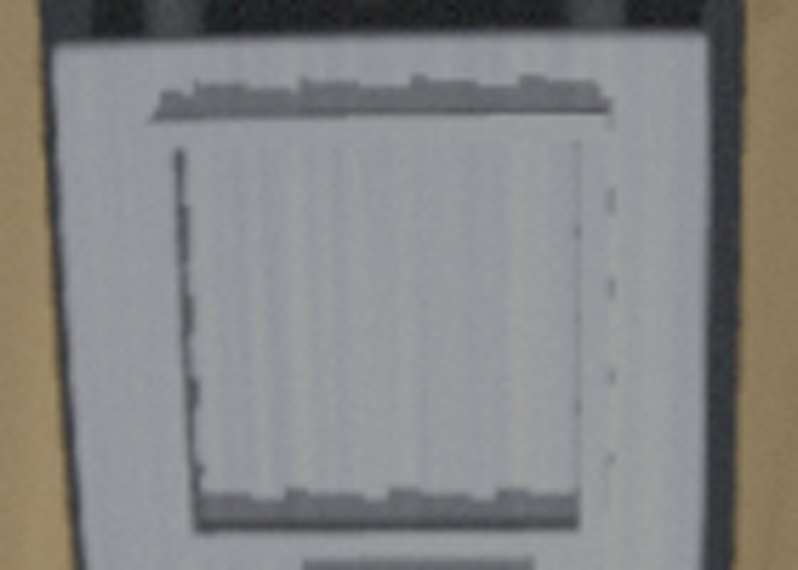

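Run:
```python
from h import *
import pickle
s,r=pickle.load(open("pics/w1.png.pkl","rb"))
w=wcast(r,s,[(221.4,164.4),(291.2,164.4),(291.2,232),(224.4,232)],.05)[:,:2];print(w.round(4).tolist(),w.mean(0).round(4),[round(float(np.linalg.norm(w[i]-w[(i+1)%4])),4) for i in range(4)])
T=R.from_quat(s["tcp_rot"]).as_matrix();print(T.round(4))
p=np.array(s["eef_pos"])
for t in[(.341,-.264,.2313),]:print(T.T@(np.array(t)-p)/.03)
```

```text
[[0.5151, -0.0144], [0.5851, -0.0069], [0.5939, -0.0775], [0.5235, -0.0858]] [ 0.5544 -0.0461] [0.0704, 0.0712, 0.0708, 0.0719]
[[-1.119e-01  9.937e-01  1.000e-04]
 [ 9.937e-01  1.119e-01  3.000e-04]
 [ 3.000e-04  1.000e-04 -1.000e+00]]
[-6.70854985e+00 -8.64157961e+00 -1.66498683e-03]
```

Call:
send_rows --translation '[[-1,-1,0],[-1,-1,0],[-1,-1,0],[-1,-1,0],[-1,-1,0]]' --rotation '[[0,0,0],[0,0,0],[0,0,0],[0,0,0],[0,0,0]]' --grip '[85,85,85,85,85]'

```text
time: 6.02
eef_pos: [0.4435, -0.1998, 0.2315]
tcp_rot: [0.665, 0.747, 0.0, 0.0]
contact_force: [0.2, 0.5, 0.9]
opening: 0.992
```

Call:
send_rows --translation '[[-1,-1,0],[-0.7,-1,0.6],[0,-1,1],[0,-0.6,1],[0,0,0]]' --rotation '[[0,0,0],[0,0,0],[0,0,0],[0,0,0],[0,0,0]]' --grip '[85,85,85,85,85]'

```text
time: 6.65
eef_pos: [0.3412, -0.261, 0.151]
tcp_rot: [0.666, 0.746, 0.001, -0.003]
contact_force: [0.0, 0.6, 1.5]
opening: 0.993
```

```bash
python3 snap.py pics/w2.png
```

```text
[ 0.3412 -0.261   0.151 ] [0.  0.6 1.5]
```

View pics/w2.png

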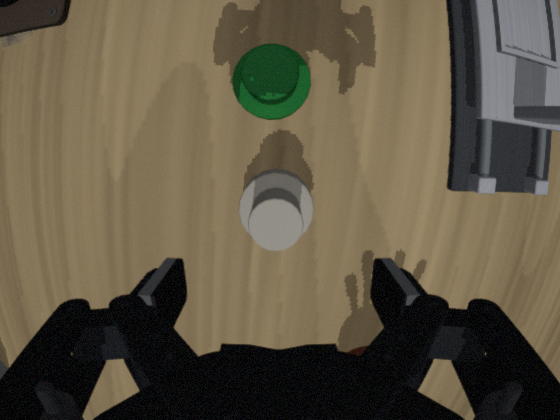

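The mould is upright with its neck top circle at about (275,223), radius about 27, and the base centred near (276,209). The green look-alike is well clear at (272,82).

Run:
```python
from h import *
import pickle
s,r=pickle.load(open("pics/w2.png.pkl","rb"))
g=cv2.cvtColor(r["image"],cv2.COLOR_BGR2HSV)
k=((g[...,1]<40)&(g[...,2]>135)).astype(np.uint8);k[:, :230]=0;k[:,330:]=0;k[:150]=0;k[260:]=0
n=wcast(r,s,[(275.5,223),(248,223),(303,223),(275.5,250)],.073);print(n.round(4))
print("base",wcast(r,s,[(240,209),(313,209)],.03).round(4))
cs=max(cv2.findContours(k,0,2)[0],key=cv2.contourArea);print(cv2.boundingRect(cs),cv2.minEnclosingCircle(cs))
c=cv2.HoughCircles(cv2.cvtColor(r["image"],cv2.COLOR_BGR2GRAY)[150:270,220:330],cv2.HOUGH_GRADIENT,1,5,param1=100,param2=12,minRadius=22,maxRadius=40)
for x,y,R_ in c[0][:4]:print(x+220,y+150,R_,wcast(r,s,(x+220,y+150),.073).round(4))
T=R.from_quat(s["tcp_rot"]).as_matrix();print("dz",T.T@(np.r_[n[0][:2],.041]-s["eef_pos"])/.03)
```

```text
[[ 0.3385 -0.2634  0.073 ]
 [ 0.319  -0.2657  0.073 ]
 [ 0.358  -0.2611  0.073 ]
 [ 0.3408 -0.2839  0.073 ]]
base [[ 0.3084 -0.2677  0.03  ]
 [ 0.3695 -0.2606  0.03  ]]
(249, 187, 64, 64) ((280.5, 215.5), 36.31125259399414)
275.5 222.5 27.9 [[ 0.3385 -0.263   0.073 ]]
274.5 211.5 38.3 [[ 0.3369 -0.2551  0.073 ]]
274.5 227.5 28.9 [[ 0.3382 -0.2668  0.073 ]]
279.5 219.5 32.7 [[ 0.341  -0.2605  0.073 ]]
dz [-0.08672258 -0.0877226   3.66559197]
```

Call:
send_rows --translation '[[-0.08,-0.08,1],[0,0,1],[0,0,1],[0,0,0.66],[0,0,0]]' --rotation '[[0,0,0],[0,0,0],[0,0,0],[0,0,0],[0,0,0]]' --grip '[85,85,85,85,85]'

```text
time: 7.32
eef_pos: [0.3415, -0.2658, 0.0437]
tcp_rot: [0.665, 0.747, 0.0, -0.0]
contact_force: [-0.8, 0.1, 0.6]
opening: 0.993
```

Call:
send_rows --translation '[[0.08,-0.08,0.05],[0,0,0]]' --rotation '[[0,0,0],[0,0,0]]' --grip '[85,85]'

```text
time: 7.58
eef_pos: [0.3385, -0.2645, 0.0433]
tcp_rot: [0.665, 0.746, -0.0, 0.001]
contact_force: [0.7, -0.5, 0.0]
opening: 0.993
```

Centred on the mould; now I close gently.

Call:
send_rows --translation '[[0,0,0],[0,0,0],[0,0,0],[0,0,0],[0,0,0]]' --rotation '[[0,0,0],[0,0,0],[0,0,0],[0,0,0],[0,0,0]]' --grip '[60,45,30,30,30]' --squeeze 35

```text
time: 8.2
eef_pos: [0.338, -0.2644, 0.0427]
tcp_rot: [0.666, 0.746, -0.0, 0.0]
contact_force: [-1.6, 1.2, 5.9]
opening: 0.463
```

Call:
send_rows --translation '[[0,0,0],[0,0,0],[0,0,0]]' --rotation '[[0,0,0],[0,0,0],[0,0,0]]' --grip '[30,30,30]'

```text
time: 8.57
eef_pos: [0.338, -0.2644, 0.0427]
tcp_rot: [0.666, 0.746, -0.0, 0.0]
contact_force: [-1.4, 1.7, 6.0]
opening: 0.464
```

Call:
send_rows --translation '[[0,0,-0.3],[0,0,-0.6],[0,0.5,-0.8],[0.3,1,-0.8],[0.3,1,-0.6]]' --rotation '[[0,0,0],[0,0,0],[0,0,0],[0,0,0],[0,0,0]]' --grip '[30,30,30,30,30]'

```text
time: 9.2
eef_pos: [0.4106, -0.2372, 0.1358]
tcp_rot: [0.666, 0.746, -0.0, 0.0]
contact_force: [0.4, -0.6, -3.2]
opening: 0.461
```

```bash
python3 snap.py pics/w3.png
python3 - <<'E'
from h import *
s=ctrl.get_state();T=R.from_quat(s["tcp_rot"]).as_matrix();print(s["time"],s["opening"],T.round(4));print(T.T@(np.array([.5545,-.047,.13])-s["eef_pos"])/.03)
E
```

```text
[ 0.4106 -0.2372  0.1358] [ 0.4 -0.6 -3.2]
9.25 0.4633578817500264 [[-0.1142  0.9934  0.0067]
 [ 0.9935  0.1142 -0.0025]
 [-0.0032  0.0064 -1.    ]]
[5.76791211 5.35794305 0.30563813]
```

View pics/w3.png

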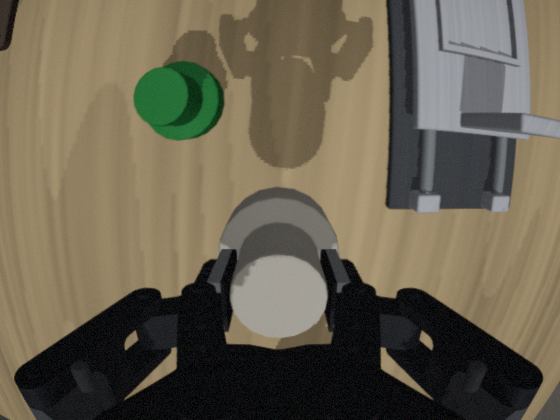

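The mould is held upright, with its neck top circle at about (279,296), r about 46. The base disk shows behind it, centred near (279,255).

Run:
```python
from h import *
import pickle
s,r=pickle.load(open("pics/w3.png.pkl","rb"));T=R.from_quat(s["tcp_rot"]).as_matrix();p=np.array(s["eef_pos"])
zt=p[2]+.0303
for P in[(279,337),(279,253),(231,292),(327,292)]:print("neck",((wcast(r,s,P,zt)[0]-p)@T*1000).round(1))
for P in[(279,188),(221,240),(337,240)]:print("base top",((wcast(r,s,P,p[2]-.0127)[0]-p)@T*1000).round(1))
```

```text
neck [-19.8  -0.4 -30.3]
neck [ 19.3  -0.4 -30.3]
neck [  2.3 -19.4 -30.3]
neck [  2.3  18.6 -30.3]
base top [35.6 -0.4 12.7]
base top [  8.5 -30.2  12.7]
base top [ 8.6 29.5 12.7]
```

Call:
send_rows --translation '[[0,0.3,-1],[0.7,0.7,-0.8],[1,1,0],[1,1,0],[1,1,0]]' --rotation '[[0,0,0],[0,0,0],[0,0,0],[0,0,0],[0,0,0]]' --grip '[30,30,30,30,30]'

```text
time: 9.88
eef_pos: [0.5168, -0.1124, 0.1884]
tcp_rot: [0.666, 0.746, -0.0, -0.001]
contact_force: [-0.2, -0.7, -2.3]
opening: 0.457
```

Call:
send_rows --translation '[[1,0.8,0],[0.8,0.5,0],[0.27,0.06,0.5],[0,0,0.8],[0,0,0]]' --rotation '[[0,0,0],[0,0,0],[0,0,0],[0,0,0],[0,0,0]]' --grip '[30,30,30,30,30]'

```text
time: 10.5
eef_pos: [0.5472, -0.0471, 0.1463]
tcp_rot: [0.666, 0.746, -0.002, -0.003]
contact_force: [0.4, 0.9, -2.5]
opening: 0.456
```

Run:
```python
from h import *
s=ctrl.get_state();T=R.from_quat(s["tcp_rot"]).as_matrix();print(s["time"],s["eef_pos"],s["opening"],R.from_matrix(T).as_quat());print(T[:,2],T.T@(np.array([.5545,-.047,.09])-s["eef_pos"])/.03)
```

```text
10.5 [ 0.54721993 -0.04706336  0.14627824] 0.4562640877145754 [ 0.66574119  0.74617242 -0.00192555 -0.00341719]
[-0.00766347  0.00167634 -0.99996923] [-0.0302146   0.25525821  1.87402755]
```

Call:
send_rows --translation '[[0,0.2,0.5],[0,0,0.6],[0,0,0]]' --rotation '[[0,0,0],[0,0,0],[0,0,0]]' --grip '[30,30,30]'

```text
time: 10.88
eef_pos: [0.5546, -0.0464, 0.1146]
tcp_rot: [0.666, 0.746, -0.001, -0.002]
contact_force: [0.6, -0.5, -1.7]
opening: 0.46
```

```bash
cat > go.py <<'E'
from h import *
import sys
s=ctrl.get_state();T=R.from_quat(s["tcp_rot"]).as_matrix();t=np.array([float(v) for v in sys.argv[1:4]])
print(round(s["time"],2),np.round(s["eef_pos"],4),np.round(T[:,2],4),"ang",np.degrees(np.arctan2(T[1,0],T[0,0])).round(2),"move",(T.T@(t-s["eef_pos"])/.03).round(3),"F",np.round(s["contact_force"],1))
E
python3 go.py .5545 -.047 .087; python3 snap.py pics/w4.png
```

```text
10.88 [ 0.5546 -0.0464  0.1146] [-0.0046  0.0012 -1.    ] ang 96.52 move [-0.02  -0.001  0.921] F [ 0.6 -0.5 -1.7]
[ 0.5546 -0.0464  0.1146] [ 0.6 -0.5 -1.7]
```

View pics/w4.png

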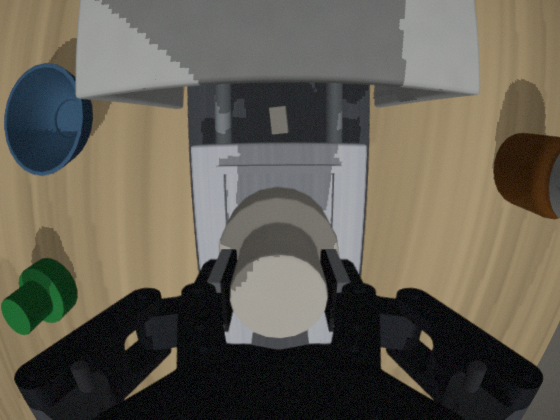

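The mould is centred laterally over the seat: the seat walls are at columns 225 and 333, and the mould at 279. The front wall is at row 165. I descend slowly.

Call:
send_rows --translation '[[-0.02,0,0.3],[0,0,0.3],[0,0,0.2],[0,0,0],[0,0,0]]' --rotation '[[0,0,0],[0,0,0],[0,0,0],[0,0,0],[0,0,0]]' --grip '[30,30,30,30,30]'

```text
time: 11.55
eef_pos: [0.5564, -0.0472, 0.0932]
tcp_rot: [0.666, 0.746, 0.0, 0.0]
contact_force: [0.1, -0.4, -1.0]
opening: 0.459
```

Call:
send_rows --translation '[[0,0,0.05],[0,0,0.05],[0,0,0]]' --rotation '[[0,0,0],[0,0,0],[0,0,0]]' --grip '[30,30,30]'

```text
time: 11.92
eef_pos: [0.5561, -0.0472, 0.0899]
tcp_rot: [0.666, 0.746, -0.0, -0.0]
contact_force: [0.0, -0.3, -2.2]
opening: 0.459
```

Call:
send_rows --translation '[[0,-0.05,0.05],[0,0,0.05],[0,0,0]]' --rotation '[[0,0,0],[0,0,0],[0,0,0]]' --grip '[30,30,30]'

```text
time: 12.3
eef_pos: [0.5545, -0.0474, 0.0868]
tcp_rot: [0.666, 0.746, -0.0, -0.0]
contact_force: [-0.1, 0.1, -2.3]
opening: 0.459
```

Call:
send_rows --translation '[[0,0,0.03],[0,0,0.03],[0,0,0]]' --rotation '[[0,0,0],[0,0,0],[0,0,0]]' --grip '[30,30,30]'

```text
time: 12.68
eef_pos: [0.5547, -0.0474, 0.0851]
tcp_rot: [0.666, 0.746, -0.0, -0.0]
contact_force: [0.1, -0.2, -2.0]
opening: 0.458
```

Call:
send_rows --translation '[[0,0,0.03],[0,0,0.02],[0,0,0]]' --rotation '[[0,0,0],[0,0,0],[0,0,0]]' --grip '[30,30,30]'

```text
time: 13.05
eef_pos: [0.5549, -0.0474, 0.0846]
tcp_rot: [0.666, 0.746, -0.0, 0.0]
contact_force: [-3.8, 0.6, 5.4]
opening: 0.458
```

Contact came at the height expected for the seat floor. I release and lift.

Call:
send_rows --translation '[[0,0,0],[0,0,0],[0,0,0],[0,0,0],[0,0,0]]' --rotation '[[0,0,0],[0,0,0],[0,0,0],[0,0,0],[0,0,0]]' --grip '[42,45,55,65,65]'

```text
time: 13.68
eef_pos: [0.5547, -0.0474, 0.0837]
tcp_rot: [0.666, 0.746, -0.0, 0.0]
contact_force: [-0.4, -0.6, -0.7]
opening: 0.763
```

Call:
send_rows --translation '[[0,0,-0.3],[0,0,-0.5],[0,0,-1],[0,0,-1],[0,0,-0.4]]' --rotation '[[0,0,0],[0,0,0],[0,0,0],[0,0,0],[0,0,0]]' --grip '[65,65,65,65,65]'

```text
time: 14.3
eef_pos: [0.5562, -0.0477, 0.1833]
tcp_rot: [0.666, 0.746, 0.001, 0.002]
contact_force: [0.3, 0.1, 0.1]
opening: 0.766
```

Call:
send_rows --translation '[[-0.5,0,0],[-1,0,0],[-1,0,0],[-1,0,0],[-1,0,0]]' --rotation '[[0,0,0],[0,0,0],[0,0,0],[0,0,0],[0,0,0]]' --grip '[40,20,0,0,0]'

```text
time: 14.92
eef_pos: [0.5691, -0.1831, 0.1777]
tcp_rot: [0.666, 0.746, -0.001, -0.001]
contact_force: [-0.0, 0.5, -0.5]
opening: -0.003
```

```bash
python3 go.py .5689 -.180 .09; python3 snap.py pics/w5.png
```

```text
14.93 [ 0.5691 -0.1831  0.1777] [-0.0029  0.0012 -1.    ] ang 96.5 move [0.098 0.012 2.924] F [-0.   0.5 -0.5]
[ 0.5691 -0.1831  0.1777] [-0.   0.5 -0.5]
```

View pics/w5.png

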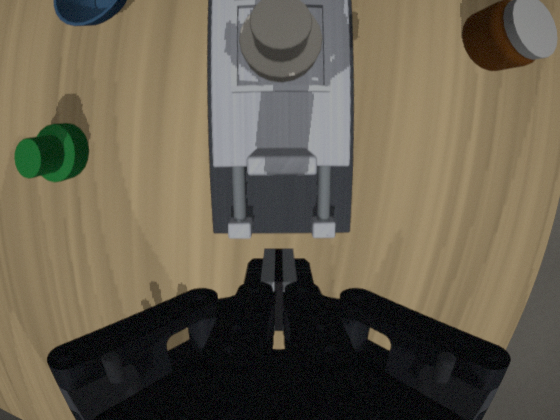

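The mould sits upright inside the seat at (281,35). The plate is centred near column 282 and the shut fingers near column 279, just behind it. I descend behind the plate.

Call:
send_rows --translation '[[0,0.05,1],[0,0,1],[0,0,0.9],[0,0,0],[0,0,0]]' --rotation '[[0,0,0],[0,0,0],[0,0,0],[0,0,0],[0,0,0]]' --grip '[0,0,0,0,0]'

```text
time: 15.6
eef_pos: [0.5717, -0.1817, 0.093]
tcp_rot: [0.666, 0.746, -0.0, 0.0]
contact_force: [1.3, 0.5, 0.5]
opening: -0.002
```

Call:
send_rows --translation '[[0.2,0,0],[0.2,0,0],[0.1,0,0],[0.1,0,0],[0,0,0]]' --rotation '[[0,0,0],[0,0,0],[0,0,0],[0,0,0],[0,0,0]]' --grip '[0,0,0,0,0]'

```text
time: 16.23
eef_pos: [0.5695, -0.1632, 0.0928]
tcp_rot: [0.665, 0.746, -0.0, 0.0]
contact_force: [0.5, 0.2, 0.3]
opening: 0.003
```

```bash
python3 go.py .5665 -.149 .088
```

```text
16.23 [ 0.5695 -0.1632  0.0928] [-0.e+00 -1.e-04 -1.e+00] ang 96.56 move [ 0.481 -0.046  0.159] F [0.5 0.2 0.3]
```

Call:
send_rows --translation '[[0.05,-0.04,0.13],[0.05,0,0],[0.05,0,0],[0.05,0,0],[0.05,0,0]]' --rotation '[[0,0,0],[0,0,0],[0,0,0],[0,0,0],[0,0,0]]' --grip '[0,0,0,0,0]'

```text
time: 16.85
eef_pos: [0.5676, -0.1567, 0.0889]
tcp_rot: [0.666, 0.746, -0.0, 0.001]
contact_force: [0.5, -2.8, -1.2]
opening: 0.004
```

Call:
send_rows --translation '[[0.05,0,0],[0.05,0,0],[0.05,0,0],[0.05,0,0],[0.05,0,0]]' --rotation '[[0,0,0],[0,0,0],[0,0,0],[0,0,0],[0,0,0]]' --grip '[0,0,0,0,0]'

```text
time: 17.48
eef_pos: [0.5666, -0.1486, 0.0888]
tcp_rot: [0.666, 0.746, -0.0, -0.0]
contact_force: [0.1, -2.2, -0.6]
opening: -0.001
```

Call:
send_rows --translation '[[0.05,0,0],[0.05,0,0],[0.05,0,0],[0.05,0,0],[0.05,0,0]]' --rotation '[[0,0,0],[0,0,0],[0,0,0],[0,0,0],[0,0,0]]' --grip '[0,0,0,0,0]'

```text
time: 18.1
eef_pos: [0.5663, -0.1454, 0.089]
tcp_rot: [0.665, 0.747, -0.003, 0.004]
contact_force: [0.1, -17.1, -6.2]
opening: 0.003
```

Call:
send_rows --translation '[[0.05,0,0],[0.05,0,0],[0.05,0,0],[0.05,0,0],[0.05,0,0]]' --rotation '[[0,0,0],[0,0,0],[0,0,0],[0,0,0],[0,0,0]]' --grip '[0,0,0,0,0]'

```text
time: 18.73
eef_pos: [0.5652, -0.1371, 0.0889]
tcp_rot: [0.665, 0.747, -0.002, 0.003]
contact_force: [-0.2, -13.5, -4.4]
opening: 0.002
```

Call:
send_rows --translation '[[0.05,0,0],[0.05,0,0],[0.05,0,0],[0.05,0,0],[0.05,0,0]]' --rotation '[[0,0,0],[0,0,0],[0,0,0],[0,0,0],[0,0,0]]' --grip '[0,0,0,0,0]'

```text
time: 19.35
eef_pos: [0.5643, -0.1294, 0.0889]
tcp_rot: [0.665, 0.747, -0.002, 0.002]
contact_force: [-1.3, -10.4, -3.0]
opening: -0.001
```

Call:
send_rows --translation '[[0.05,0,0],[0.05,0,0],[0.05,0,0],[0.05,0,0],[0.05,0,0]]' --rotation '[[0,0,0],[0,0,0],[0,0,0],[0,0,0],[0,0,0]]' --grip '[0,0,0,0,0]'

```text
time: 19.98
eef_pos: [0.563, -0.1186, 0.0888]
tcp_rot: [0.665, 0.746, -0.0, -0.0]
contact_force: [-1.4, -3.3, -0.4]
opening: 0.001
```

Call:
send_rows --translation '[[0.05,0,0],[0.05,0,0],[0.05,0,0],[0.05,0,0],[0.05,0,0]]' --rotation '[[0,0,0],[0,0,0],[0,0,0],[0,0,0],[0,0,0]]' --grip '[0,0,0,0,0]'

```text
time: 20.6
eef_pos: [0.5623, -0.1113, 0.0888]
tcp_rot: [0.666, 0.746, -0.0, -0.0]
contact_force: [-2.6, -2.8, 0.0]
opening: -0.001
```

```bash
python3 go.py .5605 -.100 .0888
```

```text
20.6 [ 0.5623 -0.1113  0.0888] [-1.e-04  0.e+00 -1.e+00] ang 96.54 move [ 0.382 -0.018  0.001] F [-2.6 -2.8  0. ]
```

It broke free, at about 47 mm of travel. I keep going gently to about 95 mm.

Call:
send_rows --translation '[[0.08,0,0],[0.08,0,0],[0.08,0,0],[0.08,0,0],[0.08,0,0]]' --rotation '[[0,0,0],[0,0,0],[0,0,0],[0,0,0],[0,0,0]]' --grip '[0,0,0,0,0]'

```text
time: 21.22
eef_pos: [0.561, -0.0993, 0.0888]
tcp_rot: [0.666, 0.746, -0.0, -0.0]
contact_force: [-2.1, -3.4, 0.2]
opening: -0.0
```

Call:
send_rows --translation '[[0.08,0,0],[0.08,0,0],[0.08,0,0],[0.08,0,0],[0.08,0,0]]' --rotation '[[0,0,0],[0,0,0],[0,0,0],[0,0,0],[0,0,0]]' --grip '[0,0,0,0,0]'

```text
time: 21.85
eef_pos: [0.5596, -0.0874, 0.0888]
tcp_rot: [0.666, 0.746, 0.0, -0.0]
contact_force: [-1.9, -2.2, 0.3]
opening: 0.0
```

Call:
send_rows --translation '[[0.08,0,0],[0.08,0,0],[0.08,0,0],[0.08,0,0],[0.08,0,0]]' --rotation '[[0,0,0],[0,0,0],[0,0,0],[0,0,0],[0,0,0]]' --grip '[0,0,0,0,0]'

```text
time: 22.48
eef_pos: [0.5583, -0.0755, 0.0888]
tcp_rot: [0.666, 0.746, -0.0, -0.0]
contact_force: [-2.8, -3.4, 0.5]
opening: -0.0
```

Call:
send_rows --translation '[[0.06,0,0],[0.06,0,0],[0.06,0,0],[0.06,0,0],[0.05,0,0]]' --rotation '[[0,0,0],[0,0,0],[0,0,0],[0,0,0],[0,0,0]]' --grip '[0,0,0,0,0]'

```text
time: 23.1
eef_pos: [0.5573, -0.0669, 0.0888]
tcp_rot: [0.666, 0.746, 0.0, -0.0]
contact_force: [-1.8, -3.1, 0.7]
opening: 0.002
```

```bash
python3 go.py .5605 -.050 .0888
python3 - <<'E'
from h import *
r=eyes.read_camera("top");q=eyes.read_camera("side")
a=np.hstack([r["image"][160:280,80:320],cv2.resize(q["image"][180:300,180:420],None,fx=1,fy=1)]);a=cv2.resize(a,None,fx=1.66,fy=1.66)
cv2.imwrite("pics/t6.png",a)
E
```

```text
23.1 [ 0.5573 -0.0669  0.0888] [-0.  0. -1.] ang 96.54 move [0.547 0.171 0.001] F [-1.8 -3.1  0.7]
```

View pics/t6.png

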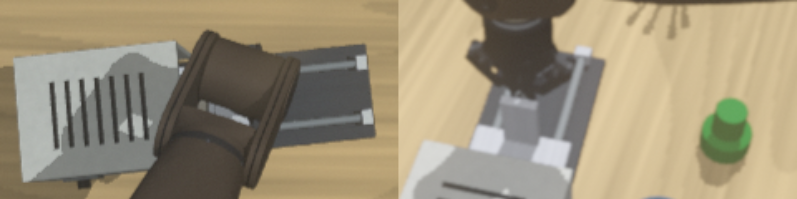

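The top view shows the carriage partly in the box with the arm above it. The side view shows the plate still outside the mouth. I continue in 6 mm calls, reading the force after each.

Call:
send_rows --translation '[[0.04,0,0],[0.04,0,0],[0.04,0,0],[0.04,0,0],[0.04,0,0]]' --rotation '[[0,0,0],[0,0,0],[0,0,0],[0,0,0],[0,0,0]]' --grip '[0,0,0,0,0]'

```text
time: 23.82
eef_pos: [0.5567, -0.061, 0.0888]
tcp_rot: [0.666, 0.746, 0.0, 0.0]
contact_force: [-0.6, -2.6, 0.7]
opening: 0.001
```

Call:
send_rows --translation '[[0.04,0,0],[0.04,0,0],[0.04,0,0],[0.04,0,0]]' --rotation '[[0,0,0],[0,0,0],[0,0,0],[0,0,0]]' --grip '[0,0,0,0]'

```text
time: 24.32
eef_pos: [0.5561, -0.0562, 0.0888]
tcp_rot: [0.666, 0.746, 0.0, 0.0]
contact_force: [-0.4, -2.3, -0.2]
opening: 0.002
```

Call:
send_rows --translation '[[0.04,0,0],[0.04,0,0],[0.04,0,0],[0.04,0,0],[0,0,0]]' --rotation '[[0,0,0],[0,0,0],[0,0,0],[0,0,0],[0,0,0]]' --grip '[0,0,0,0,0]'

```text
time: 24.95
eef_pos: [0.5555, -0.0513, 0.0888]
tcp_rot: [0.666, 0.746, 0.0, -0.0]
contact_force: [0.1, -2.2, -1.0]
opening: 0.003
```

Call:
send_rows --translation '[[0.04,0,0],[0.04,0,0],[0.04,0,0],[0.04,0,0],[0.04,0,0]]' --rotation '[[0,0,0],[0,0,0],[0,0,0],[0,0,0],[0,0,0]]' --grip '[0,0,0,0,0]'

```text
time: 25.58
eef_pos: [0.5548, -0.0455, 0.0888]
tcp_rot: [0.666, 0.746, -0.0, -0.0]
contact_force: [-0.9, -2.0, -0.0]
opening: -0.002
```

Call:
send_rows --translation '[[0.04,0,0],[0.04,0,0],[0.04,0,0],[0.04,0,0],[0.04,0,0]]' --rotation '[[0,0,0],[0,0,0],[0,0,0],[0,0,0],[0,0,0]]' --grip '[0,0,0,0,0]'

```text
time: 26.2
eef_pos: [0.5541, -0.0395, 0.0888]
tcp_rot: [0.666, 0.746, -0.0, -0.0]
contact_force: [-1.1, -2.3, 0.1]
opening: -0.001
```

Call:
send_rows --translation '[[0.04,0,0],[0.04,0,0],[0.04,0,0],[0.04,0,0],[0.04,0,0]]' --rotation '[[0,0,0],[0,0,0],[0,0,0],[0,0,0],[0,0,0]]' --grip '[0,0,0,0,0]'

```text
time: 26.82
eef_pos: [0.5534, -0.0336, 0.0888]
tcp_rot: [0.666, 0.746, -0.0, -0.0]
contact_force: [-1.2, -2.6, 1.3]
opening: 0.001
```

Call:
send_rows --translation '[[0.04,0,0],[0.04,0,0],[0.04,0,0],[0.04,0,0],[0.04,0,0]]' --rotation '[[0,0,0],[0,0,0],[0,0,0],[0,0,0],[0,0,0]]' --grip '[0,0,0,0,0]'

```text
time: 27.45
eef_pos: [0.5527, -0.0276, 0.0888]
tcp_rot: [0.666, 0.746, -0.0, -0.0]
contact_force: [-2.5, -2.3, 1.0]
opening: 0.0
```

Call:
send_rows --translation '[[0.04,0,0],[0.04,0,0],[0.04,0,0],[0.04,0,0],[0.04,0,0]]' --rotation '[[0,0,0],[0,0,0],[0,0,0],[0,0,0],[0,0,0]]' --grip '[0,0,0,0,0]'

```text
time: 28.08
eef_pos: [0.5521, -0.0224, 0.0888]
tcp_rot: [0.665, 0.746, -0.001, 0.001]
contact_force: [-1.8, -6.0, 0.8]
opening: 0.004
```

Buffer contact.

Call:
send_rows --translation '[[0.03,0,0],[0.03,0,0],[0.03,0,0],[0.03,0,0],[0,0,0]]' --rotation '[[0,0,0],[0,0,0],[0,0,0],[0,0,0],[0,0,0]]' --grip '[0,0,0,0,0]'

```text
time: 28.7
eef_pos: [0.5519, -0.0199, 0.0889]
tcp_rot: [0.665, 0.747, -0.001, 0.001]
contact_force: [-1.6, -8.7, -0.1]
opening: 0.002
```

Call:
send_rows --translation '[[0.03,0,0],[0.03,0,0],[0.03,0,0],[0.03,0,0],[0,0,0]]' --rotation '[[0,0,0],[0,0,0],[0,0,0],[0,0,0],[0,0,0]]' --grip '[0,0,0,0,0]'

```text
time: 29.32
eef_pos: [0.5516, -0.0175, 0.0889]
tcp_rot: [0.665, 0.747, -0.002, 0.002]
contact_force: [-0.6, -12.4, 0.1]
opening: -0.003
```

Call:
send_rows --translation '[[0.03,0,0],[0.01,0,0],[0,0,0],[0,0,0],[0,0,0]]' --rotation '[[0,0,0],[0,0,0],[0,0,0],[0,0,0],[0,0,0]]' --grip '[0,0,0,0,0]'

```text
time: 29.95
eef_pos: [0.5515, -0.0168, 0.0889]
tcp_rot: [0.665, 0.747, -0.002, 0.003]
contact_force: [-0.8, -13.7, -1.4]
opening: 0.003
```

Call:
send_rows --translation '[[0,0,0],[0,0,0],[0,0,0],[0,0,0],[0,0,0]]' --rotation '[[0,0,0],[0,0,0],[0,0,0],[0,0,0],[0,0,0]]' --grip '[0,0,0,0,0]'

```text
time: 30.58
eef_pos: [0.5515, -0.0168, 0.0889]
tcp_rot: [0.665, 0.747, -0.002, 0.003]
contact_force: [-1.6, -14.0, -0.7]
opening: -0.001
```

The press held at 13.7–14 N. Now I back off slowly, then lift away.

Call:
send_rows --translation '[[-0.1,0,0],[-0.1,0,0],[-0.1,0,0],[-0.2,0,0],[-0.5,0,0]]' --rotation '[[0,0,0],[0,0,0],[0,0,0],[0,0,0],[0,0,0]]' --grip '[0,0,0,0,0]'

```text
time: 31.2
eef_pos: [0.5548, -0.0428, 0.0889]
tcp_rot: [0.665, 0.747, 0.001, -0.0]
contact_force: [-0.5, -0.3, -0.2]
opening: -0.002
```

Call:
send_rows --translation '[[-1,0,0],[-1,0,-0.5],[-1,0,-0.5],[-1,0,-0.5],[-0.5,0,0]]' --rotation '[[0,0,0],[0,0,0],[0,0,0],[0,0,0],[0,0,0]]' --grip '[0,0,0,0,0]'

```text
time: 31.82
eef_pos: [0.5711, -0.1796, 0.1355]
tcp_rot: [0.666, 0.746, 0.001, 0.002]
contact_force: [-1.2, -0.0, -0.2]
opening: 0.005
```

Call:
send_rows --translation '[[0,0,0],[0,0,0]]' --rotation '[[0,0,0],[0,0,0]]' --grip '[0,0]'

```text
time: 32.08
eef_pos: [0.5692, -0.1762, 0.1325]
tcp_rot: [0.665, 0.746, -0.0, -0.001]
contact_force: [0.0, -0.0, -0.0]
opening: 0.003
```

```bash
python3 snap.py pics/w7.png
python3 - <<'E'
from h import *
w=cv2.imread("pics/w7.png");q=eyes.read_camera("side")["image"]
cv2.imwrite("pics/f7.png",cv2.resize(np.hstack([w,q]),(800,300)))
E
```

```text
[ 0.5692 -0.1762  0.1325] [ 0. -0. -0.]
```

View pics/f7.png

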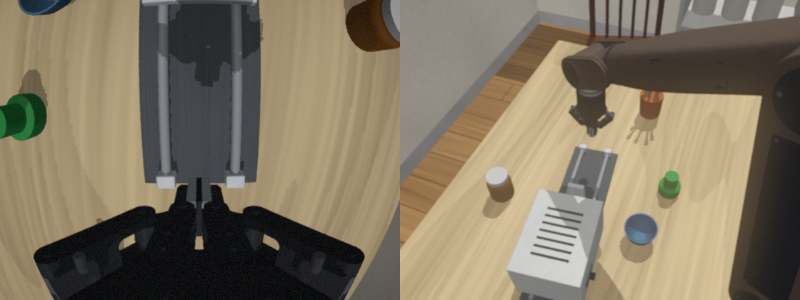

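Both views show the carriage inside, the plate at the mouth and the bystanders in place. The mould is hidden by the roof, so I tilt the camera for one look into the mouth.

Call:
send_rows --translation '[[0,0,0],[0,0,0],[0,0,0],[0,0,0],[0,0,0]]' --rotation '[[0,1,0],[0,1,0],[0,1,0],[0,1,0],[0,1,0]]' --grip '[0,0,0,0,0]'

```text
time: 32.8
eef_pos: [0.5699, -0.1763, 0.1337]
tcp_rot: [0.649, 0.729, 0.145, -0.163]
contact_force: [-0.2, -0.3, -0.1]
opening: -0.0
```

Call:
send_rows --translation '[[0,0,0],[0,0,0],[0,0,0],[0,0,0],[0,0,0]]' --rotation '[[0,1,0],[0,1,0],[0,1,0],[0,1,0],[0,0,0]]' --grip '[0,0,0,0,0]'

```text
time: 33.42
eef_pos: [0.5695, -0.1769, 0.1322]
tcp_rot: [0.615, 0.689, 0.254, -0.287]
contact_force: [-0.4, 1.4, 0.3]
opening: -0.003
```

```bash
python3 snap.py pics/w8.png; python3 go.py .569 -.18 .13
```

```text
[ 0.5695 -0.1769  0.1322] [-0.4  1.4  0.3]
33.48 [ 0.5697 -0.1768  0.133 ] [-0.0816  0.7023 -0.7071] ang 96.49 move [-0.144 -0.036 -0.004] F [ 1.2  0.1 -0.6]
```

The viewer limit is reached, so I check the picture numerically by projecting the expected mould outline and looking at the gray levels there.

Run:
```python
from h import *
import pickle
s,r=pickle.load(open("pics/w8.png.pkl","rb"));T=R.from_quat(s["tcp_rot"]).as_matrix();H=np.array(r["hand_eye"]);K=r["mtx"]
def proj(P):
    c=((np.atleast_2d(P)-s["eef_pos"])@T-H[:3,3])@H[:3,:3];rho=np.linalg.norm(c[:,:2],axis=1);th=np.arctan2(rho,c[:,2]);return (c[:,:2]/rho[:,None]*th[:,None]*K[0][0]+[K[0][2],K[1][2]]).round(0)
d=np.array([-.1135,.9935,0]);l=np.array([d[1],-d[0],0]);c=np.array([.5545,-.047,0])+.132*d
for n,a,b,z in[("neck top",0,0,.115),("neck L",-.02,-.02,.085),("neck Rt",-.02,.02,.085),("base front L",-.02,-.025,.06),("base front R",-.02,.025,.06),("seat wall back L",-.04,-.03,.05),("plate top L",-.095,-.022,.12),("plate top R",-.095,.022,.12),("lip",-.052,0,.131)]:
    print(n,proj(c+a*d+b*l+[0,0,z])[0])
g=cv2.cvtColor(r["image"],cv2.COLOR_BGR2GRAY)
for y in range(0,130,5):print(y," ".join("%3d"%v for v in g[y,200:365:6]))
```

```text
neck top [279.  26.]
neck L [260.  59.]
neck Rt [298.  59.]
base front L [257.  78.]
base front R [302.  78.]
seat wall back L [252.  96.]
plate top L [253.  73.]
plate top R [306.  73.]
lip [279.  37.]
0 113 175 174 174 174 172  69  99 115 139 151 159 166 166 167 165 161 154 171 149 120 169 170 168 167 169 130 135
5 176 176 175 175 174 173  71  59  55  44  32  29  17  25  29  23  30  28  32  36  60 171 171 172 172 171 164 136
10 178 175 174 176 178 175 173 174 175 173 174 174 173 174 174 172 173 173 175 172 173 174 172 172 175 174 172 141
15 179 177 176 177 175 174 174 176 175 174 173 173 171 172 174 172 174 178 173 174 174 175 176 173 173 172 174 153
20 177 178 175 175 176 179 177 176 175 176 176 177 174 175 174 175 175 175 174 173 176 175 173 174 172 173 175 174
25 177 176 177 177 176 175 176 175 177 173 174 177 174 174 175 175 176 178 176 174 175 178 177 174 175 175 176 175
30 177 177 180 170 159 149 143 137 132 132 130 128 126 127 130 128 129 128 130 132 138 142 142 152 162 171 174 177
35 124 123 120 109 101  98  77  64  73  81  76  79  81  82  80  83  77  87  53  54  84  83  82
[... 1396 characters left out ...]
 160
100  93  89  86  87  60 127 131 169 171 127 126 126 126 128 129 128 129 123 179 177 181 181  88  82  86 121 154 158
105  98  82  88  90  96 126 132 181 180 140 127 127 128 131 128 126 129 121 182 182 179 183 123  86  86 126 156 158
110 103  85  87 103 115 126 129 137 182 159 126 129 128 130 130 127 131 118 182 182 180 184 171 118  85 126 157 159
115 107  92  87 109 128 129 129 131 180 162 127 128 126 131 127 128 132 125 183 183 183 183 181 147  85 126 154 157
120 109  88  88 112 127 126 129 130 158 172 127 125 127 131 128 130 132 170 184 182 183 185 181 150  91 129 154 157
125 112 103  86 107 128 128 126 131 126 176 124 125 128 129 125 124 132 177 185 181 184 185 180 127 116 138 155 155
```

The neck shows between columns 254 and 297 at rows 35–60, against a prediction of 260–298. The base shows around it, so the mould is upright in the seat inside the box. The tool is touching nothing, so I hand in.

```bash
python3 -c "
from plant import ctrl,ticket
s=ctrl.get_state();print(s['time'],s['contact_force'],s['eef_pos']);print(ticket.sign_off())"
```

```text
33.475 [ 1.23413208  0.05755698 -0.62661371] [ 0.5697211  -0.17675007  0.13295776]
the job is handed in; nothing more can be done
None
```

The mould is in its seat, the carriage is pressed home against the buffer, and I handed the job in at about 33.5 s.

- **Mould:** I set it down by the neck. It touched at the height expected for the seat floor, not the wall rim. After I let go, the wrist picture showed it upright in the seat.
- **Carriage:** It ground over the slip with readings up to about 17 N, then broke free and slid at 2–3 N. It met the buffer after about 132 mm.
- **Buffer:** I pressed up slowly and held 13.7–14 N at the push plate for about 0.9 s, so roughly 11 N at the buffer. I then backed off and moved clear.
- **Last checks:**
  - The tool was about 0.17 m behind the plate, touching nothing, with only noise of about 1 N on the wrist.
  - The bowl, the jar, the brush pot and the green look-alike stood apart from the arm and showed no sign of having been moved.
  - The final look into the box could not be viewed because the picture limit was reached. I compared its pixel values with where the mould should appear, and they fit it standing in its seat. That is weaker evidence than seeing it.

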